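# Find the fullest galley tin by feel

### The arm

A 6-joint arm with a two-finger parallel gripper is mounted at the origin on the work surface. World frame = base frame: x ahead of the robot, y to its left, z up, the work surface at z = 0. Lengths are in mm, angles in rad, forces in N, time in s.
With the tool pointing down it reaches from about 300 to 775 mm from the base axis. Payload 14.6 kg.
Tool frame: the origin (TCP) lies on the centre line of the jaws, within the pads' length; the fingertips stand manip.finger_overhang ahead of it and the grasp point (between the pads) lies 11 mm behind it (manip.finger_overhang is the distance from the TCP to the fingertips, in mm); y points along the fingers, x is the direction in which the jaws open and shut, and the axes are right-handed (so a half turn about y gives the same grasp; the last joint's range is limited). The gripper opens to 94 mm and grips with 3 to 60 N. Pads are 16 mm wide; open, the fingers measure 119 mm over their backs; the gripper's body (75 mm by 177 mm) begins 78 mm behind the grasp point.
Start: joints at [1.201, 0.3, 1.521, -0, 1.321, -0.067], TCP at [164.004, 524.969, 213.446] pointing down, gripper open.
Joint ranges: [-3.03, 3.03], [-0.79, 2.21], [0.23, 2.52], [-1.04, 4.18], [0, 3.07], [-2.55, 2.55]. Speed limits (rad/s): [2.22, 2.22, 2.57, 3.14, 3.14, 3.14].

### API

Orientations are given as [roll, pitch, yaw] about the fixed x, y, z axes, in that order (R = Rz(yaw) Ry(pitch) Rx(roll)).
In Python, from cell import monitor, viewer, ticket, manip gives the robot as it stands.
- The arm moves only by the shell command python3 -m jog 'ROWS' [FORCE]. ROWS is JSON, a list of rows, each an object of numbers: "grip": the finger opening in cm, from 0 to 9.4; "dx", "dy", "dz": the shift along the tool's x, y, z in cm; "spin": the turn about the tool's y in degrees. In form: [{"grip": .., "dx": .., "dy": .., "dz": .., "spin": ..}, ...]. A call has 1 to 20 rows; each row is the pose to reach, as a shift and turn from the pose commanded when the call began, along the tool's axes at that moment; what a row does not reach only later rows make up. A row lasts 1/8 s, in which the tool goes at most 62.5 mm and 10.7 degrees, less where a joint would pass 70% of its speed; a pose out of reach is approached as far as the arm can. A call with a gripper value outside its range is refused whole. The fingers move at their own pace and stop on an object; FORCE is the grip in N (left out, the last holds). Time passes only in rows, so rows that repeat a pose let the fingers close. It gives the time, the measured TCP pose, the force and the opening at its end, in the units of the state.
- monitor.read_state(): the state, without advancing time (a new reading comes with each control period).
- viewer.camera(name): name is "side" or "top" or "wrist"; returns a dict with "color" (384x512x3 uint8, red, green, blue), "vertical_fov" (degrees; the focal length in pixels is half the picture's height over the tangent of half this angle, whatever the lens; pixels are square), "cx", "cy" (the principal point, pixels), "k1" (the pictures are not rectified: a ray, as slopes to the right and down, at radius r is drawn at 1 + k1 r^2 times it, then the intrinsics apply), "rvec" (rotation vector, rad) and "tvec" (3), from world to camera coordinates, as OpenCV has them. Camera axes: x right, y down, z forward; pixel columns grow to the right and rows downward; lengths in mm; the calibration is good to about 2 mm. A picture is of the moment at which its call begins. There is no depth.
- ticket.sign_off(): hands the job in, once; it reports no verdict.
The state is a dict: "clock": time; "joints": joint angles; "qd": joint speeds; "effort": joint torques, N m; "eef_pos": TCP position; "eef_rot": TCP orientation; "wrist_force": force on the tool from outside, world axes, zero at the start; "moment": the same for the moment, N m; "finger_gap": finger opening in mm.
Only numpy, scipy, OpenCV 4.12 (cv2) and the standard library are available. Lean on these libraries where they do the work, as an engineer would, in place of code of your own. Each camera call takes 0.05 s, during which the arm holds its last target. There are 200 camera calls.

### The job

Draw the tin caddy out from under its hold-down rail until it clicks into the detent at the brass marks, and leave it there. Then heft the three look-alike tins one at a time from left to right (the robot's left first), lifting each clear of the caddy for a moment and standing it back upright in its own well, and find the heaviest by feel. Finish holding that heaviest tin still and upright in the gripper, its base about 20 cm above the counter, the other two back in their wells and everything else on the counter left alone: the program ends while holding it.

Things in the scene. Friction and masses are not known exactly. Their poses are not given: they have to be found in the camera images.
- rack: fixed rack: two wooden runners along rack x; at its far end a hold-down rail of three steel bars (along rack y at rack x +35, +70, +105 mm, 10 mm thick, tops 145 mm high) on posts at y +-172 mm. Origin on the counter on its centre line; x points away from the robot, y left, z up. The caddy slides along rack -x, to the robot. Brass marks lie on the counter at rack x -65, y +-172 mm
- caddy (a joint): m the caddy (wooden slab 96 x 306 mm, top 34 mm high, long along rack y) is drawn out towards the robot: its row of wells lies at rack x = 0.065 minus this. Starts at 0, under the rail, where tins cannot be lifted out. Sprung detent at 0.130 (wells in line with the brass marks, 1 mm play; 6 to 8 N to click in or out, 2 N to slide elsewhere); end stop at 0.170 is too far
- handle_top (a point): top centre of the caddy's upright steel handle, a post 22 mm thick, rising 70 mm from a tongue of the caddy; its top is 104 mm above the counter; it stands 100 mm on the robot's side of the middle well and moves with the caddy
- well_1 (a point): floor centre of the caddy's left (rack +y) well, a square recess 66 mm wide and 12 mm deep, its floor 22 mm above the counter; the wells are 100 mm apart along rack y; moves with the caddy
- well_2 (a point): floor centre of the caddy's middle well, a square recess 66 mm wide and 12 mm deep, its floor 22 mm above the counter; the wells are 100 mm apart along rack y; moves with the caddy
- well_3 (a point): floor centre of the caddy's right (rack -y) well, a square recess 66 mm wide and 12 mm deep, its floor 22 mm above the counter; the wells are 100 mm apart along rack y; moves with the caddy
- tin_1: closed round steel tin, 57 mm across, 95 mm tall, lid fixed on, standing in the left (rack +y) well; origin at the centre of its underside, z up. The three look the same and weigh 0.14 to 0.55 kg, the heaviest at least 0.15 kg more than the others; which one is heaviest varies. Contents may shift a few mm inside
- tin_2: closed round steel tin, 57 mm across, 95 mm tall, lid fixed on, standing in the middle well; origin at the centre of its underside, z up. The three look the same and weigh 0.14 to 0.55 kg, the heaviest at least 0.15 kg more than the others; which one is heaviest varies. Contents may shift a few mm inside
- tin_3: closed round steel tin, 57 mm across, 95 mm tall, lid fixed on, standing in the right (rack -y) well; origin at the centre of its underside, z up. The three look the same and weigh 0.14 to 0.55 kg, the heaviest at least 0.15 kg more than the others; which one is heaviest varies. Contents may shift a few mm inside
- mug: bystander: white mug, 76 mm across, 85 mm tall, left of the rack; origin under its centre
- mill: bystander: wooden pepper mill, 52 mm across, 135 mm tall, right of the rack; origin under its centre
- jar: bystander: glass jar, 60 mm across, 85 mm tall, right of the rack; origin under its centre
- remote: bystander: black remote control lying flat, 160 x 46 x 18 mm, to the front left; origin under its centre, length along its x
- spoon: bystander: spoon lying flat to the front right; origin under its middle, length along its x
- bowl: bystander: white bowl, 110 mm across, 45 mm tall, left of the rack; origin under its centre
Mind the look-alikes: they are no part of the job. Leave any red look-alike of the tin_1 alone.

How it is judged (in metres and radians):
On the way, in this order (a step that is already met when the one before it is completed fails the run):
1. the caddy stands in the station detent (0.124 to 0.136), the tins still in their wells (value of joint caddy between 0.124 and 0.136 m and height (world z) of each of tin_1, tin_2, tin_3 below 0.03 m), for 0.2 s.
2. the left tin is lifted clear of the caddy (base over 50 mm), the other two in the caddy (height (world z) of tin_1 above 0.05 m and contact force between the fingers and tin_1 above 1 N and height (world z) of each of tin_2, tin_3 below 0.035 m), for 0.2 s.
3. the middle tin is lifted clear of the caddy (base over 50 mm), the other two in the caddy (height (world z) of tin_2 above 0.05 m and contact force between the fingers and tin_2 above 1 N and height (world z) of each of tin_1, tin_3 below 0.035 m), for 0.2 s.
4. the right tin is lifted clear of the caddy (base over 50 mm), the other two in the caddy (height (world z) of tin_3 above 0.05 m and contact force between the fingers and tin_3 above 1 N and height (world z) of each of tin_1, tin_2 below 0.035 m), for 0.2 s.
At the end, for the whole second after the job is handed in: the heaviest tin is held in the fingers, still, within 17 degrees of upright, its base over 170 mm above the counter and clear of the rack; the other two stand upright in their own wells (within 12 mm of the centre), untouched; the caddy is in its detent (0.124 to 0.136) (value of joint caddy between 0.124 and 0.136 m and height (world z) of filling_heaviest_c0 above 0.17 m and ((height (world z) of tin_1 above 0.17 m and contact force between the fingers and tin_1 above 1 N and contact force between tin_1 and rack below 0.05 N and angle between tin_1's own z axis and vertical below 0.3 rad and linear speed of tin_1 below 0.05 m/s and distance between filling_heaviest_c0 and tin_1 below 0.09 m and horizontal distance between tin_2 and well_2 below 0.012 m and height (world z) of each of tin_2, tin_3 below 0.027 m and angle between each of tin_2, tin_3's own z axis and vertical below 0.1 rad and contact force between the arm and tin_2 below 0.05 N and horizontal distance between tin_3 and well_3 below 0.012 m and contact force between the arm and tin_3 below 0.05 N) or (height (world z) of tin_2 above 0.17 m and contact force between the fingers and tin_2 above 1 N and contact force between tin_2 and rack below 0.05 N and angle between tin_2's own z axis and vertical below 0.3 rad and linear speed of tin_2 below 0.05 m/s and distance between filling_heaviest_c0 and tin_2 below 0.09 m and horizontal distance between tin_1 and well_1 below 0.012 m and height (world z) of each of tin_1, tin_3 below 0.027 m and angle between each of tin_1, tin_3's own z axis and vertical below 0.1 rad and contact force between the arm and tin_1 below 0.05 N and horizontal distance between tin_3 and well_3 below 0.012 m and contact force between the arm and tin_3 below 0.05 N) or (height (world z) of tin_3 above 0.17 m and contact force between the fingers and tin_3 above 1 N and contact force between tin_3 and rack below 0.05 N and angle between tin_3's own z axis and vertical below 0.3 rad and linear speed of tin_3 below 0.05 m/s and distance between filling_heaviest_c0 and tin_3 below 0.09 m and horizontal distance between tin_1 and well_1 below 0.012 m and height (world z) of each of tin_1, tin_2 below 0.027 m and angle between each of tin_1, tin_2's own z axis and vertical below 0.1 rad and contact force between the arm and tin_1 below 0.05 N and horizontal distance between tin_2 and well_2 below 0.012 m and contact force between the arm and tin_2 below 0.05 N))); the arm keeps its last pose, push and grip.
It fails at once if a tin is tipped (over 45 degrees) (angle between any of tin_1, tin_2, tin_3's own z axis and vertical above 0.79 rad).
It fails at once if a tin is dropped, knocked or set down off the caddy (height (world z) of any of tin_1, tin_2, tin_3 below 0.015 m).
It fails at once if a bystander is shifted by more than 30 mm (distance of any of mug, mill, jar, remote, spoon, bowl from where it was at the start of the episode above 0.03 m).
It also fails if it takes over 69 s, if anything falls off the work surface, if the arm or the gripper's body presses on something with over 40 N, if the wrist force passes 120 N, or if a joint passes its speed limit or range.

## Working session

There is one attempt and no reset: what is moved stays moved. The work goes in short steps, Python scripts to look and compute and a shell command to move; the robot and the scene stay as the last step left them, time stands still between calls to the robot, and variables do not carry over. Pictures are saved under pics/ and viewed, about 8 in all and at most 12, crops included, and the job is handed in when it is done.

```bash
mkdir -p pics
cat > h.py <<'E'
import numpy as np, cv2
from cell import monitor, viewer, ticket, manip
from scipy.spatial.transform import Rotation as Ro
def K(c):
    h,w=c["color"].shape[:2]; f=h/2/np.tan(np.radians(c["vertical_fov"])/2)
    return np.array([[f,0,c["cx"]],[0,f,c["cy"]],[0,0,1.]]), np.array([c["k1"],0,0,0.])
def cast(c,px,z):
    k,d=K(c); p=cv2.undistortPoints(np.array(px,float).reshape(-1,1,2),k,d).reshape(-1,2)
    R=cv2.Rodrigues(np.array(c["rvec"],float))[0]; t=np.array(c["tvec"],float).ravel()
    o=-R.T@t; v=np.c_[p,np.ones(len(p))]@R
    return o+v*((z-o[2])/v[:,2])[:,None]
def proj(c,P):
    k,d=K(c); return cv2.projectPoints(np.array(P,float).reshape(-1,1,3),np.array(c["rvec"],float),np.array(c["tvec"],float),k,d)[0].reshape(-1,2)
def tool(): 
    s=monitor.read_state(); return s, Ro.from_euler('xyz',s["eef_rot"]).as_matrix()
def todo(P,yaw=None):
    s,R=tool(); return R.T@(np.array(P)-s["eef_pos"])/10
def save(n,img,s=1):
    cv2.imwrite("pics/"+n,cv2.cvtColor(cv2.resize(img,None,fx=s,fy=s,interpolation=cv2.INTER_CUBIC),cv2.COLOR_RGB2BGR))
E
python3 - <<'E'
from h import *
np.set_printoptions(precision=3,suppress=True)
s,R=tool(); print(s); print(R, manip.finger_overhang)
for n in("top","side"):
    c=viewer.camera(n); save(n+"0.png",c["color"],1.5); print(n,{k:v for k,v in c.items() if k!="color"})
E
```

```text
{'clock': 0.0, 'joints': array([ 1.201,  0.3  ,  1.522, -0.   ,  1.321, -0.067]), 'qd': array([ 0.   , -0.001,  0.001, -0.001, -0.002,  0.001]), 'effort': array([  0.   , -53.182, -35.273,   0.071,   0.024,  -0.   ]), 'eef_pos': array([163.922, 524.727, 212.887]), 'eef_rot': array([-1.571,  0.001,  1.268]), 'wrist_force': array([-0.727, -0.775, -1.195]), 'moment': array([ 0.015, -0.033, -0.015]), 'finger_gap': 94.19568495128284}
[[ 0.298 -0.    -0.955]
 [ 0.955 -0.001  0.298]
 [-0.001 -1.     0.   ]] 8.0
top {'vertical_fov': 47.52954330646863, 'cx': 260.2772043378955, 'cy': 191.80852006452824, 'k1': 0.04107912485074692, 'rvec': array([ 2.168, -2.14 ,  0.142]), 'tvec': array([  62.615,  599.856, 1160.857])}
side {'vertical_fov': 45.22267457359682, 'cx': 248.45276835681437, 'cy': 186.56315319506896, 'k1': 0.03989771420706816, 'rvec': array([ 2.067, -0.498,  0.296]), 'tvec': array([-498.016,  224.927,  979.748])}
```

View pics/top0.png

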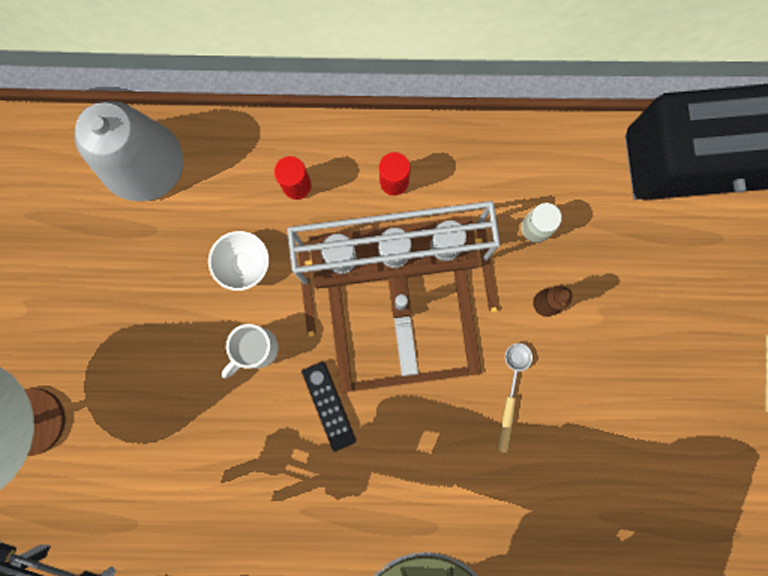

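View pics/side0.png

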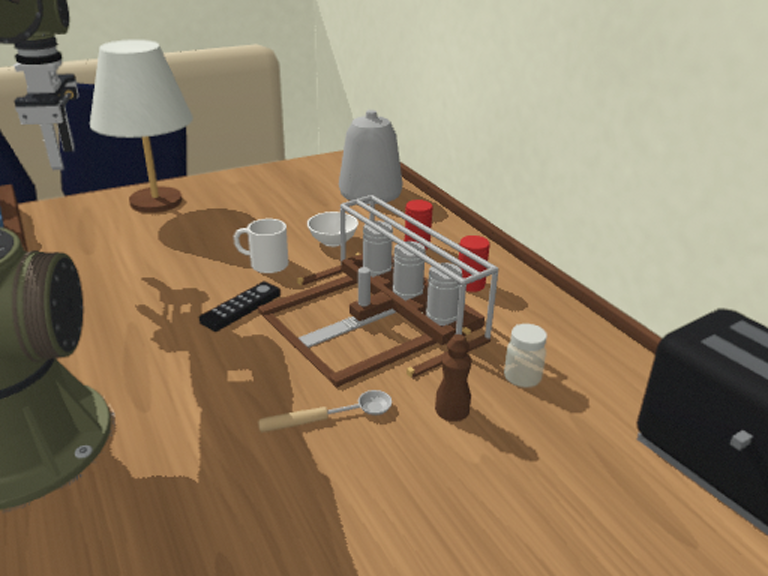

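The top view shows three grey tins under the rail near (338,252), (394,246) and (448,240). The handle top is at (401,300) and the brass marks are at (310,334) and (494,310), all in the 1.5x picture. The two red tins behind the rail, at (293,176) and (394,172), are the look-alikes, so I'll leave them alone.

Run:
```python
from h import *
np.set_printoptions(precision=1,suppress=True)
c=viewer.camera("top"); im=c["color"]; save("crop1.png",im[125:265,185:345],5)
hsv=cv2.cvtColor(im,cv2.COLOR_RGB2HSV)
m=((hsv[...,0]>18)&(hsv[...,0]<32)&(hsv[...,1]>170)&(hsv[...,2]>130)).astype(np.uint8)
m[:,:180]=0;m[:,350:]=0
n,_,st,ce=cv2.connectedComponentsWithStats(m)
for i in range(1,n):
    if st[i,4]>3: print(ce[i],st[i,4],cast(c,[ce[i]],2)[0])
print("handle",cast(c,[[401/1.5,300/1.5]],104))
g=((hsv[...,1]<50)&(hsv[...,2]>100)).astype(np.uint8); g=g[190:212,255:280]
n,_,st,ce=cv2.connectedComponentsWithStats(g)
for i in range(1,n): print(ce[i]+[255,190],st[i])
print("bars",cast(c,np.array([[290,232],[492,205],[293,272],[498,243]])/1.5,145))
print("marks",cast(c,np.array([[310.5,334],[494,310]])/1.5,2))
```

```text
handle [[569.2  51.9 104. ]]
[266.9 200.9] [ 8  6  9 11 71]
[270. 211.] [13 21  5  1  5]
bars [[ 677.7  241.3  145. ]
 [ 729.  -100.1  145. ]
 [ 609.4  234.1  145. ]
 [ 663.5 -109.8  145. ]]
marks [[ 514.5  219.1    2. ]
 [ 564.2 -125.     2. ]]
```

View pics/crop1.png

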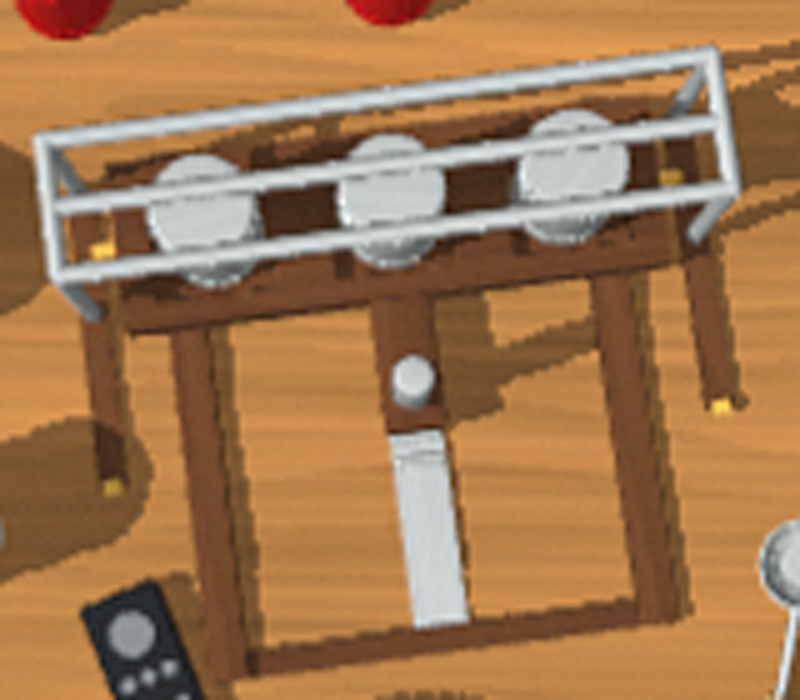

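```bash
python3 -m jog '[{"grip":5,"dx":-33.1,"dz":-52.8,"spin":-25.8},{"grip":5,"dx":-33.1,"dz":-52.8,"spin":-25.8},{"grip":5,"dx":-33.1,"dz":-52.8,"spin":-25.8},{"grip":5,"dx":-33.1,"dz":-52.8,"spin":-25.8},{"grip":5,"dx":-33.1,"dz":-52.8,"spin":-25.8},{"grip":5,"dx":-33.1,"dz":-52.8,"spin":-25.8},{"grip":5,"dx":-33.1,"dz":-52.8,"spin":-25.8},{"grip":5,"dx":-33.1,"dz":-52.8,"spin":-25.8},{"grip":5,"dx":-33.1,"dz":-52.8,"spin":-25.8},{"grip":5,"dx":-33.1,"dz":-52.8,"spin":-25.8},{"grip":5,"dx":-33.1,"dz":-52.8,"spin":-25.8},{"grip":5,"dx":-33.1,"dz":-52.8,"spin":-25.8},{"grip":5,"dx":-33.1,"dz":-52.8,"spin":-25.8}]' 60
python3 - <<'E'
from h import *
np.set_printoptions(precision=3,suppress=True)
s,R=tool(); print(s["qd"],s["wrist_force"],s["eef_rot"],s["eef_pos"],s["joints"]); print(todo([569.3,51.7,76]))
c=viewer.camera("wrist"); save("w1.png",c["color"],1.5); print(proj(c,[[569.3,51.7,104]])*1.5, proj(c,[[514.5,219.1,2],[564.2,-125,2]])*1.5)
E
```

```text
[ 0.    -0.002 -0.002 -0.001 -0.001 -0.001] [ 0.685  1.171 -0.808] [-1.571  0.001  1.268] [163.934 524.806 213.025] [ 1.201  0.3    1.521 -0.     1.321 -0.067]
[-33.06   13.728 -52.8  ]
[[ 35.127 827.305]] [[206.226 655.289]
 [-40.159 736.264]]validation failed for argument at $[0]...
```

View pics/w1.png

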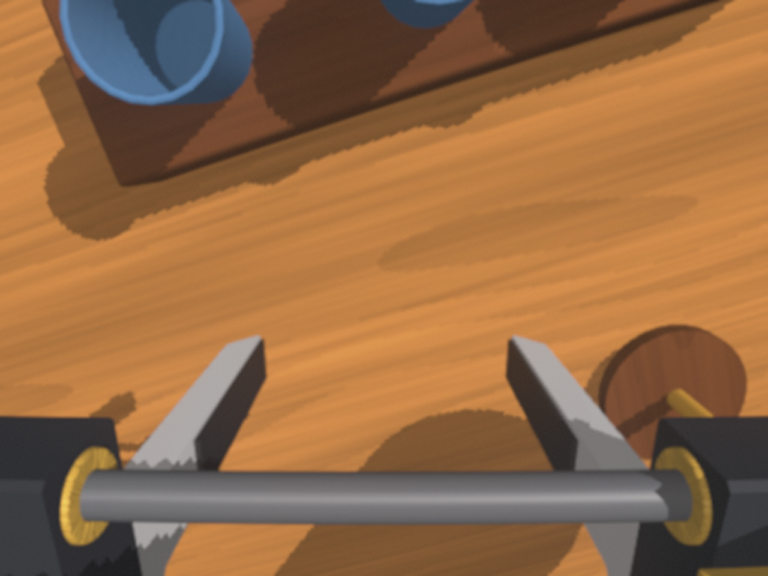

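The move was refused, probably because every row needs all the keys. I'll resend it with `dy` included.

```bash
python3 -m jog '[{"grip":5,"dx":-33.1,"dy":0,"dz":-52.8,"spin":-25.8},{"grip":5,"dx":-33.1,"dy":0,"dz":-52.8,"spin":-25.8},{"grip":5,"dx":-33.1,"dy":0,"dz":-52.8,"spin":-25.8},{"grip":5,"dx":-33.1,"dy":0,"dz":-52.8,"spin":-25.8},{"grip":5,"dx":-33.1,"dy":0,"dz":-52.8,"spin":-25.8},{"grip":5,"dx":-33.1,"dy":0,"dz":-52.8,"spin":-25.8},{"grip":5,"dx":-33.1,"dy":0,"dz":-52.8,"spin":-25.8},{"grip":5,"dx":-33.1,"dy":0,"dz":-52.8,"spin":-25.8},{"grip":5,"dx":-33.1,"dy":0,"dz":-52.8,"spin":-25.8},{"grip":5,"dx":-33.1,"dy":0,"dz":-52.8,"spin":-25.8},{"grip":5,"dx":-33.1,"dy":0,"dz":-52.8,"spin":-25.8},{"grip":5,"dx":-33.1,"dy":0,"dz":-52.8,"spin":-25.8},{"grip":5,"dx":-33.1,"dy":0,"dz":-52.8,"spin":-25.8}]' 60
python3 - <<'E'
from h import *
np.set_printoptions(precision=3,suppress=True)
s,R=tool(); print(s["qd"],s["wrist_force"],s["eef_rot"],s["eef_pos"],s["joints"]); print(todo([569.3,51.7,76]))
c=viewer.camera("wrist"); save("w2.png",c["color"],1.5); print(proj(c,[[569.3,51.7,104]])*1.5, proj(c,[[514.5,219.1,2],[564.2,-125,2]])*1.5)
E
```

```text
clock: 1.82
eef_pos: [568.7, 52.7, 213.6]
eef_rot: [-1.571, -0.0, 1.72]
wrist_force: [-0.1, -0.1, -0.7]
finger_gap: 49.9
[ 0.004 -0.004 -0.002 -0.001  0.    -0.001] [-0.092 -0.054 -0.742] [-1.571 -0.     1.72 ] [568.689  52.717 213.59 ] [ 0.028  0.347  1.459  0.     1.336 -1.691]
[-0.112 13.759 -0.045]
[[384.748 287.998]] [[609.005 216.078]
 [159.921 213.773]]
```

View pics/w2.png

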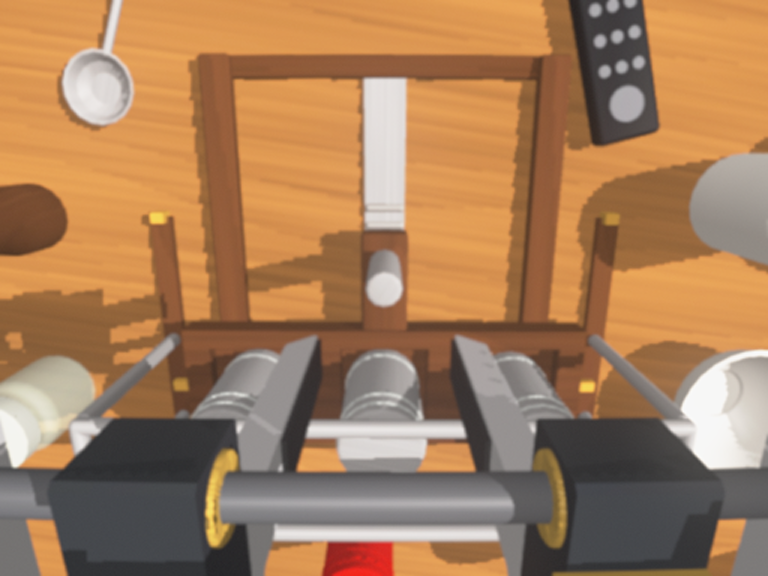

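The wrist view shows the handle top at (384,288), which matches the prediction. I'll go down and grip it.

```bash
python3 -m jog '[{"grip":5,"dx":-0.1,"dy":6,"dz":0,"spin":0},{"grip":5,"dx":-0.1,"dy":10,"dz":0,"spin":0},{"grip":5,"dx":-0.1,"dy":13.7,"dz":0,"spin":0},{"grip":5,"dx":-0.1,"dy":13.7,"dz":0,"spin":0},{"grip":1.5,"dx":-0.1,"dy":13.7,"dz":0,"spin":0},{"grip":1.5,"dx":-0.1,"dy":13.7,"dz":0,"spin":0},{"grip":1.5,"dx":-0.1,"dy":13.7,"dz":0,"spin":0},{"grip":1.5,"dx":-0.1,"dy":13.7,"dz":0,"spin":0},{"grip":1.5,"dx":-0.1,"dy":13.7,"dz":0,"spin":0},{"grip":1.5,"dx":-0.1,"dy":13.7,"dz":0,"spin":0}]' 60
```

```text
clock: 3.12
eef_pos: [569.7, 51.7, 77.5]
eef_rot: [-1.572, -0.001, 1.718]
wrist_force: [-1.5, 8.2, 6.1]
finger_gap: 20.9
```

```bash
python3 -m jog '[{"grip":1.5,"dx":0,"dy":0,"dz":0.5,"spin":0},{"grip":1.5,"dx":0,"dy":0,"dz":1.3,"spin":0},{"grip":1.5,"dx":0,"dy":0,"dz":2.3,"spin":0},{"grip":1.5,"dx":0,"dy":0,"dz":3.4,"spin":0},{"grip":1.5,"dx":0,"dy":0,"dz":4.5,"spin":0},{"grip":1.5,"dx":0,"dy":0,"dz":5.6,"spin":0},{"grip":1.5,"dx":0,"dy":0,"dz":6.7,"spin":0},{"grip":1.5,"dx":0,"dy":0,"dz":7.8,"spin":0},{"grip":1.5,"dx":0,"dy":0,"dz":8.9,"spin":0},{"grip":1.5,"dx":0,"dy":0,"dz":10,"spin":0},{"grip":1.5,"dx":0,"dy":0,"dz":11,"spin":0},{"grip":1.5,"dx":0,"dy":0,"dz":11.7,"spin":0},{"grip":1.5,"dx":0,"dy":0,"dz":12.2,"spin":0},{"grip":1.5,"dx":0,"dy":0,"dz":12.6,"spin":0}]' 60
python3 -m jog '[{"grip":1.5,"dx":0,"dy":0,"dz":0.2,"spin":0},{"grip":1.5,"dx":0,"dy":0,"dz":0.3,"spin":0},{"grip":1.5,"dx":0,"dy":0,"dz":0.4,"spin":0},{"grip":1.5,"dx":0,"dy":0,"dz":0.4,"spin":0}]' 60
python3 - <<'E'
from h import *
np.set_printoptions(precision=3,suppress=True)
s,R=tool();a=np.array([.9892,.1465,0]);print((s["eef_pos"]-[569.7,51.7,77.5])@a, s["wrist_force"]@a)
c=viewer.camera("top"); im=c["color"]; save("crop2.png",im[125:265,185:345],5)
E
```

```text
clock: 4.88
eef_pos: [445.6, 33.5, 77.5]
eef_rot: [-1.574, -0.002, 1.718]
wrist_force: [0.9, 14.6, 6.0]
finger_gap: 21.1
clock: 5.38
eef_pos: [441.3, 32.8, 77.5]
eef_rot: [-1.573, -0.002, 1.718]
wrist_force: [-2.9, 14.8, 6.7]
finger_gap: 21.3
-129.7634197942023 -0.6520852426992491
```

View pics/crop2.png

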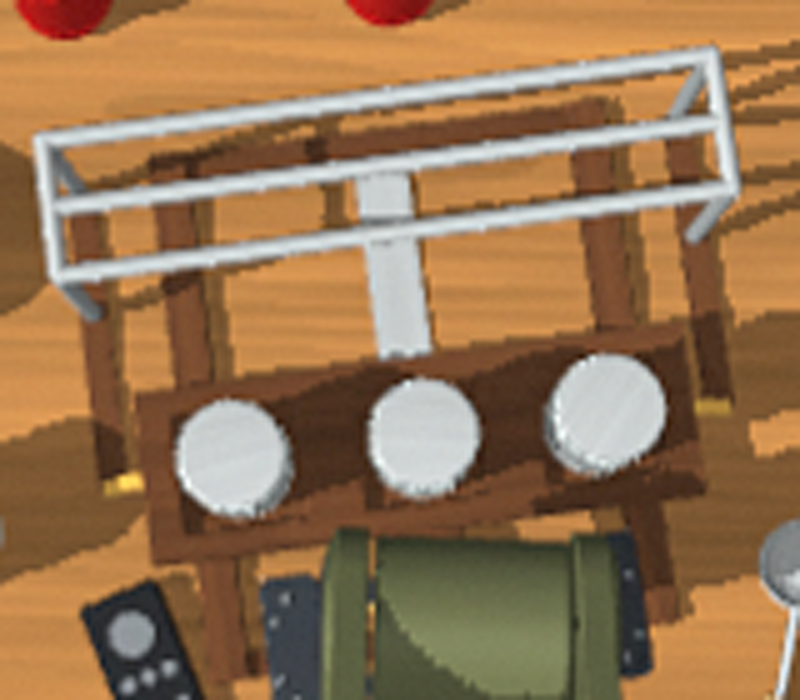

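```bash
cat > tins.py <<'E'
from h import *
np.set_printoptions(precision=1,suppress=True)
c=viewer.camera("top"); im=c["color"]; hsv=cv2.cvtColor(im,cv2.COLOR_RGB2HSV)
m=((hsv[...,1]<40)&(hsv[...,2]>185)).astype(np.uint8)[195:226,215:322]
n,_,st,ce=cv2.connectedComponentsWithStats(m)
for i in range(1,n):
    if st[i,4]>100: x,y,w,h,a=st[i]; p=[[215+x+w/2-.5,195+y+h/2-.5]]; print(p,st[i],cast(c,p,117)[0],cast(c,[ce[i]+[215,195]],117)[0])
E
python3 tins.py
```

```text
[[np.float64(306.5), np.float64(207.0)]] [ 81   1  22  23 369] [551.1 -48.3 117. ] [551.8 -47.2 117. ]
[[np.float64(269.0), np.float64(212.0)]] [ 44   6  21  23 361] [537.   47.5 117. ] [537.4  47.5 117. ]
[[np.float64(231.0), np.float64(215.5)]] [  6  11  21  20 342] [526.7 144.5 117. ] [526.3 145.7 117. ]
```

```bash
python3 -m jog '[{"grip":5,"dx":0,"dy":0,"dz":0,"spin":0},{"grip":5,"dx":0,"dy":0,"dz":0,"spin":0},{"grip":5,"dx":0,"dy":0,"dz":0,"spin":0},{"grip":5,"dx":0,"dy":-4,"dz":0,"spin":0},{"grip":8,"dx":0,"dy":-9,"dz":0,"spin":0},{"grip":8,"dx":3,"dy":-9,"dz":-3,"spin":0},{"grip":8,"dx":7,"dy":-9,"dz":-7,"spin":0},{"grip":8,"dx":9.9,"dy":-9,"dz":-9.9,"spin":0},{"grip":8,"dx":9.9,"dy":-9,"dz":-9.9,"spin":0},{"grip":8,"dx":9.9,"dy":-9,"dz":-9.9,"spin":0}]' 20
python3 - <<'E'
from h import *
np.set_printoptions(precision=3,suppress=True)
print(todo([525.2,145.7,67]))
c=viewer.camera("wrist"); save("w3.png",c["color"],1.5); print(proj(c,[[525.2,145.7,117],[538.8,47.1,117]])*1.5)
E
```

```text
clock: 6.72
eef_pos: [523.8, 143.5, 166.2]
eef_rot: [-1.57, 0.0, 1.718]
wrist_force: [0.6, -0.0, 0.5]
finger_gap: 80.2
[ 0.203  9.917 -0.179]
[[391.275 325.196]
 [180.776 322.92 ]]
```

View pics/w3.png

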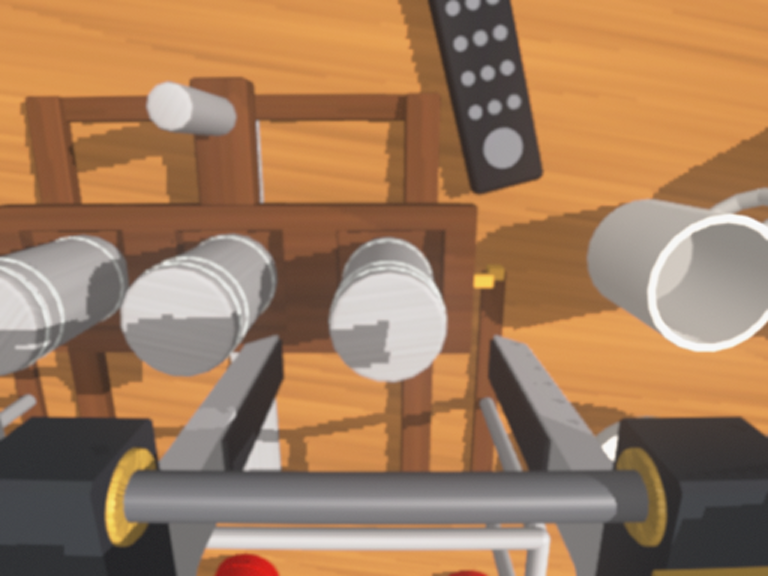

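```bash
cat > heft.py <<'E'
from h import *
np.set_printoptions(precision=2,suppress=True)
f=[]
for i in range(10): viewer.camera("wrist"); s=monitor.read_state(); f.append(np.r_[s["wrist_force"],s["effort"][1:3]])
print("F",np.mean(f,0),"sd",np.std(f,0))
E
python3 -m jog '[{"grip":8,"dx":0.1,"dy":4,"dz":-0.1,"spin":0},{"grip":8,"dx":0.1,"dy":8,"dz":-0.1,"spin":0},{"grip":8,"dx":0.1,"dy":9.9,"dz":-0.1,"spin":0},{"grip":8,"dx":0.1,"dy":9.9,"dz":-0.1,"spin":0},{"grip":5,"dx":0.1,"dy":9.9,"dz":-0.1,"spin":0},{"grip":5,"dx":0.1,"dy":9.9,"dz":-0.1,"spin":0},{"grip":5,"dx":0.1,"dy":9.9,"dz":-0.1,"spin":0},{"grip":5,"dx":0.1,"dy":9.9,"dz":-0.1,"spin":0},{"grip":5,"dx":0.1,"dy":9.9,"dz":-0.1,"spin":0}]' 25
```

```text
clock: 7.9
eef_pos: [525.5, 145.1, 68.3]
eef_rot: [-1.572, 0.0, 1.718]
wrist_force: [-1.1, -1.7, 6.8]
finger_gap: 56.2
```

```bash
python3 -m jog '[{"grip":5,"dx":0,"dy":-0.5,"dz":0,"spin":0},{"grip":5,"dx":0,"dy":-2,"dz":0,"spin":0},{"grip":5,"dx":0,"dy":-4,"dz":0,"spin":0},{"grip":5,"dx":0,"dy":-6,"dz":0,"spin":0},{"grip":5,"dx":0,"dy":-7,"dz":0,"spin":0},{"grip":5,"dx":0,"dy":-7,"dz":0,"spin":0},{"grip":5,"dx":0,"dy":-7,"dz":0,"spin":0},{"grip":5,"dx":0,"dy":-7,"dz":0,"spin":0}]' 25; python3 heft.py
python3 -m jog '[{"grip":5,"dx":0,"dy":2,"dz":0,"spin":0},{"grip":5,"dx":0,"dy":4,"dz":0,"spin":0},{"grip":5,"dx":0,"dy":5.5,"dz":0,"spin":0},{"grip":5,"dx":0,"dy":6.4,"dz":0,"spin":0},{"grip":5,"dx":0,"dy":6.8,"dz":0,"spin":0},{"grip":5,"dx":0,"dy":6.95,"dz":0,"spin":0},{"grip":5,"dx":0,"dy":6.95,"dz":0,"spin":0}]' 25
```

```text
clock: 8.9
eef_pos: [524.8, 145.1, 136.8]
eef_rot: [-1.57, 0.0, 1.718]
wrist_force: [1.8, -0.0, -2.9]
finger_gap: 56.2
F [ -0.18   0.01  -2.4  -55.4  -33.58] sd [0.26 0.52 0.34 0.04 0.02]
clock: 10.28
eef_pos: [525.3, 145.1, 68.4]
eef_rot: [-1.572, -0.0, 1.718]
wrist_force: [-0.4, 0.6, -1.2]
finger_gap: 56.3
```

```bash
python3 -m jog '[{"grip":8,"dx":0,"dy":0,"dz":0,"spin":0},{"grip":8,"dx":0,"dy":0,"dz":0,"spin":0},{"grip":8,"dx":0,"dy":0,"dz":0,"spin":0},{"grip":8,"dx":0,"dy":-4,"dz":0,"spin":0},{"grip":8,"dx":0,"dy":-9,"dz":0,"spin":0},{"grip":8,"dx":-3,"dy":-9,"dz":0,"spin":0},{"grip":8,"dx":-7,"dy":-9,"dz":0.1,"spin":0},{"grip":8,"dx":-9.9,"dy":-9,"dz":0.1,"spin":0},{"grip":8,"dx":-9.9,"dy":-9,"dz":0.1,"spin":0},{"grip":8,"dx":-9.9,"dy":-9,"dz":0.1,"spin":0}]' 25; python3 heft.py; python3 tins.py
python3 - <<'E'
from h import *
c=viewer.camera("wrist"); save("w4.png",c["color"],1.5); print(proj(c,[[538.8,47.1,117]])*1.5)
E
```

```text
clock: 11.52
eef_pos: [538.5, 47.6, 157.9]
eef_rot: [-1.571, -0.0, 1.718]
wrist_force: [-0.6, 1.1, -0.0]
finger_gap: 80.0
F [  0.03   0.05   0.16 -53.08 -33.41] sd [0.5  0.54 0.33 0.01 0.01]
[[np.float64(226.5), np.float64(215.5)]] [  5  11  14  20 180] [526.6 155.9 117. ] [524.5 156.7 117. ]
[[386.94905143 328.04784303]]
```

View pics/w4.png

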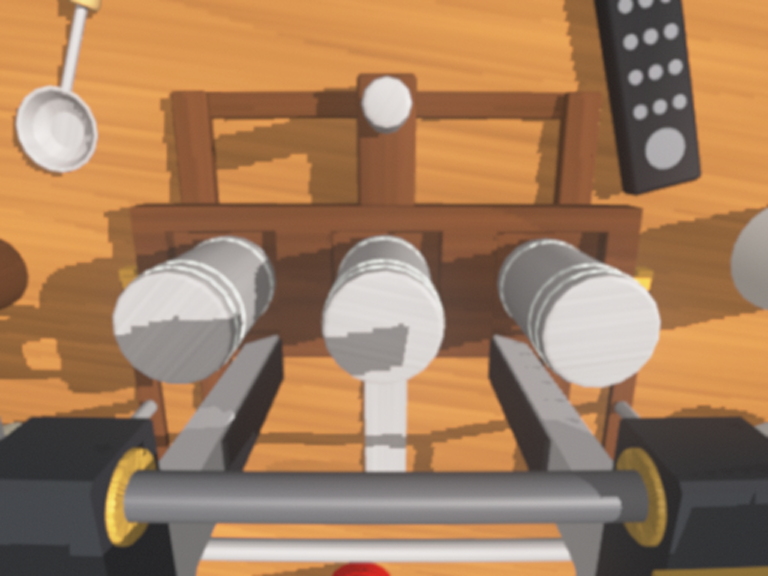

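Tin 1 is back upright in its well and weighs about 2.6 N. Tin 2 is centred between the fingers at (384,322), and the row still lines up with the brass marks.

```bash
python3 -m jog '[{"grip":8,"dx":-0.1,"dy":4,"dz":0.1,"spin":0},{"grip":8,"dx":-0.1,"dy":7.5,"dz":0.1,"spin":0},{"grip":8,"dx":-0.1,"dy":9,"dz":0.1,"spin":0},{"grip":8,"dx":-0.1,"dy":9,"dz":0.1,"spin":0},{"grip":5,"dx":-0.1,"dy":9,"dz":0.1,"spin":0},{"grip":5,"dx":-0.1,"dy":9,"dz":0.1,"spin":0},{"grip":5,"dx":-0.1,"dy":9,"dz":0.1,"spin":0},{"grip":5,"dx":-0.1,"dy":9,"dz":0.1,"spin":0},{"grip":5,"dx":-0.1,"dy":9,"dz":0.1,"spin":0},{"grip":5,"dx":-0.1,"dy":8.5,"dz":0.1,"spin":0},{"grip":5,"dx":-0.1,"dy":7,"dz":0.1,"spin":0},{"grip":5,"dx":-0.1,"dy":5,"dz":0.1,"spin":0},{"grip":5,"dx":-0.1,"dy":3,"dz":0.1,"spin":0},{"grip":5,"dx":-0.1,"dy":2,"dz":0.1,"spin":0},{"grip":5,"dx":-0.1,"dy":2,"dz":0.1,"spin":0},{"grip":5,"dx":-0.1,"dy":2,"dz":0.1,"spin":0},{"grip":5,"dx":-0.1,"dy":2,"dz":0.1,"spin":0}]' 25; python3 heft.py
python3 -m jog '[{"grip":5,"dx":0,"dy":2,"dz":0,"spin":0},{"grip":5,"dx":0,"dy":4,"dz":0,"spin":0},{"grip":5,"dx":0,"dy":5.5,"dz":0,"spin":0},{"grip":5,"dx":0,"dy":6.4,"dz":0,"spin":0},{"grip":5,"dx":0,"dy":6.8,"dz":0,"spin":0},{"grip":5,"dx":0,"dy":6.95,"dz":0,"spin":0},{"grip":5,"dx":0,"dy":6.95,"dz":0,"spin":0}]' 25
```

```text
clock: 14.25
eef_pos: [537.5, 45.9, 137.2]
eef_rot: [-1.57, -0.0, 1.718]
wrist_force: [0.0, 0.8, -5.4]
finger_gap: 55.3
F [  0.24   0.26  -5.24 -56.21 -34.63] sd [0.53 0.4  0.48 0.04 0.02]
clock: 15.62
eef_pos: [538.0, 45.9, 68.9]
eef_rot: [-1.572, 0.0, 1.718]
wrist_force: [0.1, -0.6, -5.7]
finger_gap: 55.5
```

```bash
python3 -m jog '[{"grip":5,"dx":0,"dy":0.1,"dz":0,"spin":0},{"grip":8,"dx":0,"dy":0.1,"dz":0,"spin":0},{"grip":8,"dx":0,"dy":0.1,"dz":0,"spin":0},{"grip":8,"dx":0,"dy":0.1,"dz":0,"spin":0},{"grip":8,"dx":0,"dy":-4,"dz":0,"spin":0},{"grip":8,"dx":0,"dy":-9,"dz":0,"spin":0},{"grip":8,"dx":-3,"dy":-9,"dz":0,"spin":0},{"grip":8,"dx":-7,"dy":-9,"dz":0,"spin":0},{"grip":8,"dx":-9.9,"dy":-9,"dz":0,"spin":0},{"grip":8,"dx":-9.9,"dy":-9,"dz":0,"spin":0},{"grip":8,"dx":-9.9,"dy":-9,"dz":0,"spin":0}]' 25
python3 - <<'E'
from h import *
print(tool()[0]["wrist_force"])
c=viewer.camera("wrist"); save("w5.png",c["color"],1.5); print(proj(c,[[553.2,-51.2,117]])*1.5)
E
```

```text
clock: 17.0
eef_pos: [552.2, -51.4, 158.4]
eef_rot: [-1.571, -0.0, 1.718]
wrist_force: [0.2, 0.9, -0.5]
finger_gap: 80.1
[ 0.16601312  0.89157761 -0.54409165]
[[387.18476777 329.44778091]]
```

View pics/w5.png

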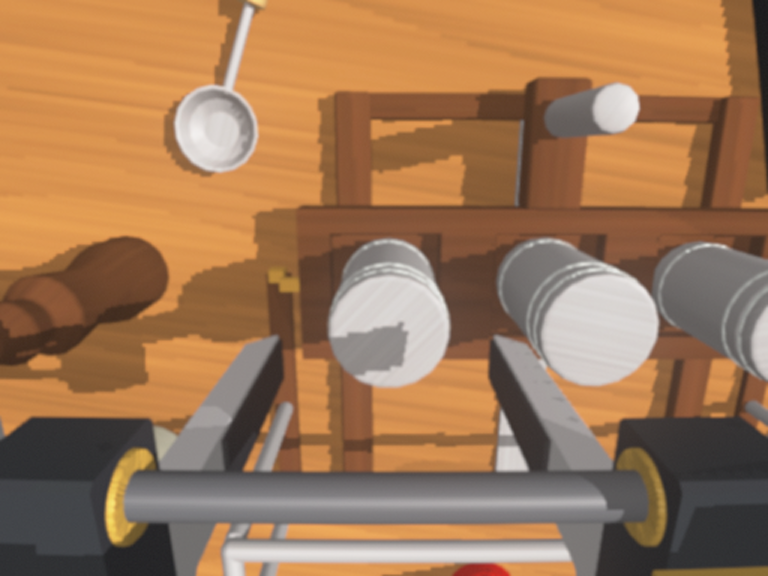

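Tin 2 is standing in its well, and tin 3 is at (389,324), centred between the fingers. The mill is well clear.

```bash
python3 -m jog '[{"grip":8,"dx":0.1,"dy":4,"dz":0.1,"spin":0},{"grip":8,"dx":0.1,"dy":7.5,"dz":0.1,"spin":0},{"grip":8,"dx":0.1,"dy":9,"dz":0.1,"spin":0},{"grip":8,"dx":0.1,"dy":9,"dz":0.1,"spin":0},{"grip":5,"dx":0.1,"dy":9,"dz":0.1,"spin":0},{"grip":5,"dx":0.1,"dy":9,"dz":0.1,"spin":0},{"grip":5,"dx":0.1,"dy":9,"dz":0.1,"spin":0},{"grip":5,"dx":0.1,"dy":9,"dz":0.1,"spin":0},{"grip":5,"dx":0.1,"dy":9,"dz":0.1,"spin":0},{"grip":5,"dx":0.1,"dy":8.5,"dz":0.1,"spin":0},{"grip":5,"dx":0.1,"dy":7,"dz":0.1,"spin":0},{"grip":5,"dx":0.1,"dy":5,"dz":0.1,"spin":0},{"grip":5,"dx":0.1,"dy":3,"dz":0.1,"spin":0},{"grip":5,"dx":0.1,"dy":2,"dz":0.1,"spin":0},{"grip":5,"dx":0.1,"dy":2,"dz":0.1,"spin":0},{"grip":5,"dx":0.1,"dy":2,"dz":0.1,"spin":0},{"grip":5,"dx":0.1,"dy":2,"dz":0.1,"spin":0}]' 25; python3 heft.py
python3 -m jog '[{"grip":5,"dx":0,"dy":2,"dz":0,"spin":0},{"grip":5,"dx":0,"dy":4,"dz":0,"spin":0},{"grip":5,"dx":0,"dy":5.5,"dz":0,"spin":0},{"grip":5,"dx":0,"dy":6.4,"dz":0,"spin":0},{"grip":5,"dx":0,"dy":6.8,"dz":0,"spin":0},{"grip":5,"dx":0,"dy":6.95,"dz":0,"spin":0},{"grip":5,"dx":0,"dy":7,"dz":0,"spin":0}]' 25
```

```text
clock: 19.18
eef_pos: [550.9, -51.2, 137.8]
eef_rot: [-1.57, -0.0, 1.718]
wrist_force: [-0.6, -0.2, -1.0]
finger_gap: 55.8
F [  0.12  -0.16  -1.26 -56.12 -33.45] sd [0.55 0.59 0.34 0.04 0.02]
clock: 20.55
eef_pos: [551.5, -51.2, 69.2]
eef_rot: [-1.572, 0.0, 1.718]
wrist_force: [-2.1, 1.0, 7.2]
finger_gap: 55.5
```

Tin 1 weighs about 2.6 N, tin 2 about 5.4 N and tin 3 about 1.4 N, so tin 2 is the heaviest. I'll release tin 3 and go back to tin 2.

```bash
python3 -m jog '[{"grip":8,"dx":0,"dy":0,"dz":0,"spin":0},{"grip":8,"dx":0,"dy":0,"dz":0,"spin":0},{"grip":8,"dx":0,"dy":0,"dz":0,"spin":0},{"grip":8,"dx":0,"dy":-4,"dz":0,"spin":0},{"grip":8,"dx":0,"dy":-9,"dz":0,"spin":0},{"grip":8,"dx":3,"dy":-9,"dz":0,"spin":0},{"grip":8,"dx":7,"dy":-9,"dz":0,"spin":0},{"grip":8,"dx":9.8,"dy":-9,"dz":0,"spin":0},{"grip":8,"dx":9.8,"dy":-9,"dz":0,"spin":0},{"grip":8,"dx":9.8,"dy":-9,"dz":0,"spin":0}]' 25
python3 - <<'E'
from h import *
c=viewer.camera("wrist"); save("w6.png",c["color"],1.5); print(todo([538,46,69]))
E
```

```text
clock: 21.8
eef_pos: [536.9, 45.2, 158.5]
eef_rot: [-1.571, 0.0, 1.718]
wrist_force: [0.6, -0.6, -0.1]
finger_gap: 79.9
[ 0.08950048  8.94271865 -0.11837906]
```

View pics/w6.png

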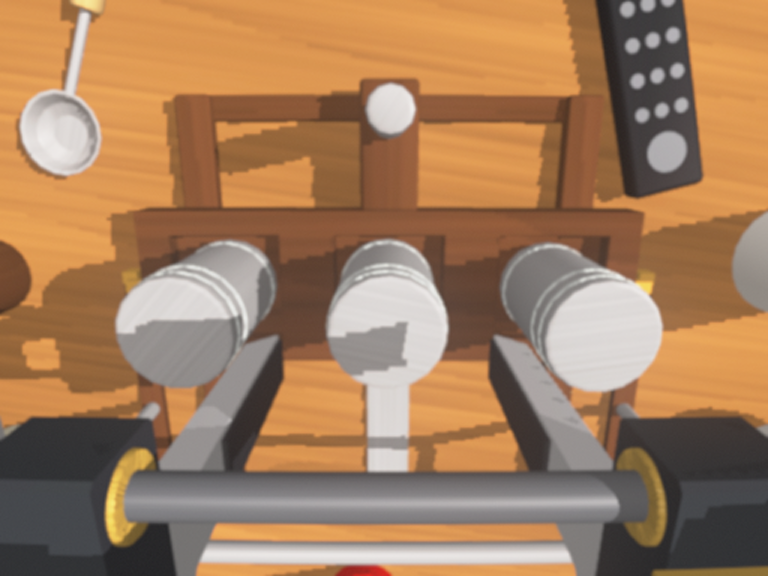

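All three tins are upright in their wells, and tin 2 is centred at (387,326). I'll grip it and lift.

```bash
python3 -m jog '[{"grip":8,"dx":0.1,"dy":4,"dz":-0.1,"spin":0},{"grip":8,"dx":0.1,"dy":7.5,"dz":-0.1,"spin":0},{"grip":8,"dx":0.1,"dy":9,"dz":-0.1,"spin":0},{"grip":8,"dx":0.1,"dy":9,"dz":-0.1,"spin":0},{"grip":5,"dx":0.1,"dy":9,"dz":-0.1,"spin":0},{"grip":5,"dx":0.1,"dy":9,"dz":-0.1,"spin":0},{"grip":5,"dx":0.1,"dy":9,"dz":-0.1,"spin":0},{"grip":5,"dx":0.1,"dy":9,"dz":-0.1,"spin":0},{"grip":5,"dx":0.1,"dy":9,"dz":-0.1,"spin":0}]' 30
python3 -m jog '[{"grip":5,"dx":0,"dy":-0.5,"dz":0,"spin":0},{"grip":5,"dx":0,"dy":-2,"dz":0,"spin":0},{"grip":5,"dx":0,"dy":-4,"dz":0,"spin":0},{"grip":5,"dx":0,"dy":-6,"dz":0,"spin":0},{"grip":5,"dx":0,"dy":-8.5,"dz":0,"spin":0},{"grip":5,"dx":0,"dy":-11,"dz":0,"spin":0},{"grip":5,"dx":0,"dy":-13.5,"dz":0,"spin":0},{"grip":5,"dx":0,"dy":-15.5,"dz":0,"spin":0},{"grip":5,"dx":0,"dy":-17,"dz":0,"spin":0},{"grip":5,"dx":0,"dy":-18,"dz":0,"spin":0},{"grip":5,"dx":0,"dy":-18.2,"dz":0,"spin":0},{"grip":5,"dx":0,"dy":-18.2,"dz":0,"spin":0},{"grip":5,"dx":0,"dy":-18.2,"dz":0,"spin":0},{"grip":5,"dx":0,"dy":-18.2,"dz":0,"spin":0}]' 30; python3 heft.py
python3 - <<'E'
from h import *
print(tool()[0]["eef_pos"]); im=viewer.camera("side")["color"]; save("side2.png",im[80:280,130:350],3)
E
```

```text
clock: 22.98
eef_pos: [538.0, 46.8, 69.2]
eef_rot: [-1.572, 0.0, 1.718]
wrist_force: [-1.5, -1.5, 7.2]
finger_gap: 55.3
clock: 24.72
eef_pos: [537.5, 46.9, 250.0]
eef_rot: [-1.57, -0.0, 1.718]
wrist_force: [0.3, -0.4, -5.3]
finger_gap: 55.4
F [  0.03  -0.05  -5.2  -53.79 -38.26] sd [0.36 0.34 0.55 0.02 0.02]
[537.61867471  46.85518038 250.46432946]
```

View pics/side2.png

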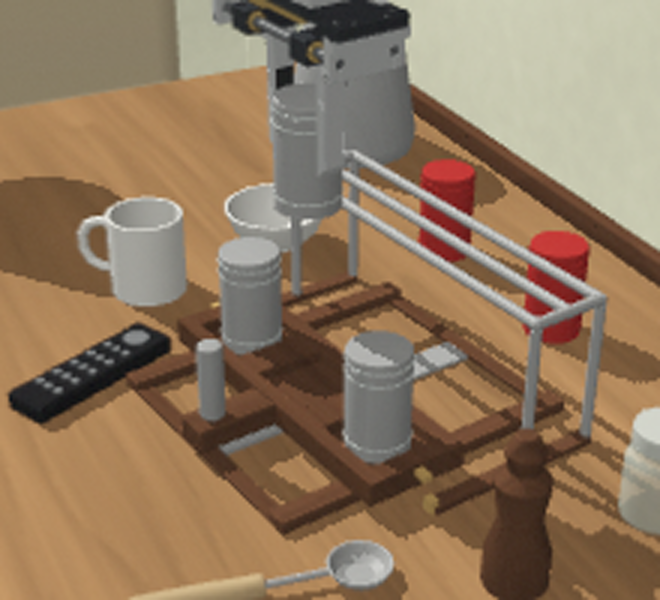

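The side view shows the middle tin held upright at about (307,150), with the other two standing in their wells at (250,295) and (378,395). The caddy is level with the brass mark and the bystanders haven't moved.

```bash
python3 -c "
from cell import ticket; print(ticket.sign_off())"
```

```text
the job is handed in; nothing more can be done
None
```

I drew the caddy out about 130 mm into the detent, hefted the three tins left to right, and handed the job in holding tin 2, the middle one, as the heaviest. The hand-in gives no verdict, so the result below rests on my own checks.

- **Caddy:** after the pull, the force along the slide was near zero. Later views showed the wells still in line with the brass marks.
- **Weights by feel:** these are wrist forces with the empty-gripper reading taken off.

| Tin | Force (N) | Mass (kg) |
|---|---|---|
| 1 (left) | about 2.6 | 0.26 |
| 2 (middle) | about 5.4 | 0.55 |
| 3 (right) | about 1.4 | 0.14 |

- **Final hold:** the tin is still and upright, with its base about 20 cm up. The wrist force of −5.2 N agrees with the first heft.
- **Everything else:** in the last side view, tins 1 and 3 stand in their wells and the bystanders and red look-alikes look untouched.

**Failed or disagreed:**
- My first move was refused and nothing moved, because its rows left out a key.
- One repeat of the overhead tin measurement, after the first heft, was spoiled by the arm blocking the view. I relied on the wrist camera instead.
- On its return, tin 2 was still hanging about 1 mm above its well floor, so I lowered it a little further before letting go.

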